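# Push a panel home on the infeed table of an edge bander

### The arm

A 6-joint arm with a two-finger parallel gripper is mounted at the origin on the work surface. World frame = base frame: x ahead of the robot, y to its left, z up, the work surface at z = 0. Lengths are in m, angles in rad, forces in N, time in s.
With the tool pointing down it reaches from about 0.3 to 0.875 m from the base axis. Payload 6.4 kg.
Tool frame: the origin (TCP) lies between the finger pads; the fingertips stand 14 mm ahead of it and the grasp point (between the pads) lies 5 mm behind it; z points along the fingers, y is the direction in which the jaws open and shut (so a half turn about z gives the same grasp; the last joint's range is limited). The gripper opens to 88 mm and grips with 3 to 60 N. Pads are 18 mm wide; open, the fingers measure 123 mm over their backs; the gripper's body (75 mm by 187 mm) begins 45 mm behind the grasp point.
Start: joints at [1.02, 0.181, 1.607, -0, 1.354, -0.206], TCP at [0.194, 0.541, 0.253] pointing down, gripper open.
Joint ranges: [-2.99, 2.99], [-0.89, 2.07], [0.3, 2.58], [-1.14, 4.28], [0, 2.63], [-3.12, 3.12]. Speed limits (rad/s): [2.57, 2.57, 3.01, 3.14, 3.14, 3.14].

### API

Orientations are given as a 3x3 rotation matrix whose columns are the frame's x, y, z axes.
In Python, from rig import manip gives the robot as it stands. The module is installed in compiled form; this text tells all that it offers.
- The arm moves only by the tool move_arm, never from a script. Its argument "series" is a list of rows, each a list of 3 entries, a list of its own where there are three numbers: the shift along the tool's x, y, z in cm, then the turn about the tool's z in degrees, then the opening in per cent of the stroke, from 0 (shut) to 100 (fully open). A call has exactly 8 rows; each row shifts and turns the pose as measured when the row begins, along the tool's axes as they then stand; what a row does not reach is not made up. A row lasts 1/8 s, in which the tool goes at most 62.5 mm and 10.7 degrees, less where a joint would pass 70% of its speed; a pose out of reach is approached as far as the arm can. A call with a gripper value outside its range is refused whole. The fingers move at their own pace and stop on an object; "squeeze" is the grip in N (left out, the last holds). Time passes only in rows, so rows that do not move let the fingers close, or fill a call up. It gives the time, the measured TCP pose, the force and the opening at its end, in the units of the state.
- manip.get_state(): the state, without advancing time (a new reading comes with each control period).
- manip.get_image(name): name is "scene" or "top" or "wrist"; returns the picture (384x512x3 uint8, blue, green, red); there is no depth.
- manip.calibration(name): a dict with "camera_matrix" (3x3 intrinsics, pixels), "k1" (the pictures are not rectified: a ray, as slopes to the right and down, at radius r is drawn at 1 + k1 r^2 times it, then the intrinsics apply), "world_to_cam" (4x4, takes a point from world to camera coordinates); the wrist camera has in their place "hand_eye" (4x4, takes a point from camera to tool coordinates, whose origin is the TCP and whose axes are the flange's). Camera axes: x right, y down, z forward; pixel columns grow to the right and rows downward; lengths in m; the calibration is good to about 2 mm. A picture is of the moment at which its call begins: read the wrist's pose just before it. calibration takes no time and is no camera call.
- manip.sign_off(): hands the job in, once; it reports no verdict.
The state is a dict: "time": time; "qpos": joint angles; "qvel": joint speeds; "tau": joint torques, N m; "tool_pos": TCP position; "tool_rot": TCP orientation; "contact_force": force on the tool from outside, world axes, zero at the start; "wrist_torque": the same for the moment, N m; "finger_gap": finger opening in m.
Only numpy, scipy, OpenCV 4.12 (cv2) and the standard library are available. Lean on these libraries where they do the work, as an engineer would, in place of code of your own. Each camera call takes 0.05 s, during which the arm holds its last target.

### The job

Load the edge bander: push the brown wood-veneered panel across the infeed table until its pale raw edge lies flush along the aluminium fence and its left end (as the robot sees it) is right up against the black buffer of the red stop block. Only slide it with the fingers, flat on the table; do not lift or tip it, and leave all the other things where they are.

Things in the scene. Friction and masses are not known exactly. Their poses are not given: they have to be found in the camera images.
- panel: Brown wood-veneered chipboard panel, 100 mm (its x) by 160 mm (its y) by 18 mm thick (z up), about 0.2 kg, loose, lying flat on the infeed table. Origin: centre of its underside. Its +x side (160 mm long) is the pale raw chipboard edge, which starts roughly facing the fence (skewed by up to 0.35 rad either way); its +y end faces the stop.
- panel_lead (a point): Lower corner of the panel at the raw edge and the stop end: 50 mm along +x and 80 mm along +y of the panel's origin, on its underside.
- panel_trail (a point): Lower corner of the panel at the raw edge and the other end: 50 mm along +x and 80 mm along -y of the panel's origin, on its underside.
- infeed: Fixed: dark steel plate on white ribs, top 45 mm above the work surface, x -160 to +170 and y -330 to +330 mm in its own frame (origin on the work surface under its middle, x away from the robot, y to its left; turned by up to 0.12 rad). Carries the rigid fence and stop; a steel glue roller, 50 mm high, stands left of the stop.
- fence_mid (a point): Top of the aluminium guide fence's working face, halfway along it. The fence runs along the infeed table's y on its far side: face at x +125 mm looking to -x, from y -320 to +240 mm, 34 mm thick, 30 mm high above the plate; three black clamp levers on it rise to 51 mm above the plate.
- stop_face (a point): Top middle of the stop's working face: a black rubber buffer on a red block, 26 mm high above the plate, at the left end of the fence. The face is at y +200 mm of the infeed table's frame, looks to -y, and reaches from the fence to x +53 mm. Rigid.
- home_corner (a point): The inner corner where the fence's face line and the buffer's face line meet, on the plate's top (x +125, y +200, z +45 mm in the infeed table's frame). The panel_lead corner comes here when the panel is home; the panel's origin is then at x +75, y +120 mm of that frame, at the same yaw.
- coupon: Bystander: white-faced sample square, 60 x 60 x 18 mm, lying on the near left part of the infeed table. Origin: centre of its underside.
- coil: Bystander: small flat coil of pale wood edging, 84 mm across, 22 mm high, lying on the near left part of the infeed table. Origin: centre of its underside.
- roller: Bystander: white nylon guide roller standing on end, 34 mm across, 42 mm high, at the near right end of the infeed table. Origin: centre of its underside.
- granulate: Bystander: closed jar with a yellow label and a black lid, 72 mm across, 100 mm high, on the bench to the right. Origin: centre of its underside.
- oil: Bystander: oil bottle, 52 mm across, 140 mm high, on the bench to the left. Origin: centre of its underside.
- screwdriver: Bystander: screwdriver lying on the bench to the near right. Origin: under its middle.
- brush: Bystander: hand brush lying on the bench to the far left. Origin: under its middle.
There are look-alikes about, which are no part of the job. Of the things that look like the panel, the middle-sized one is meant.

How it is judged:
By the outcome, as a careful person would: the job done as asked, in the order asked, and still so for the second after the job is handed in, with the robot touching nothing.
It also fails if it takes over 40 s, if anything falls off the work surface, if the arm or the gripper's body presses on something with over 40 N, if the wrist force passes 120 N, or if a joint passes its speed limit or range.

## Working session

There is one attempt and no reset: what is moved stays moved. The work goes in short steps, Python scripts to look and compute and a tool call to move; the robot and the scene stay as the last step left them, time stands still between calls to the robot, and variables do not carry over. Pictures are saved under pics/ and viewed, and the job is handed in when it is done.

Besides the shell and the picture viewer there is one more tool, called after "Request:" as name(argument=value, ...) on one line, values as JSON. move_arm: Moves the arm, as the interface text tells. Its arguments: {"type":"object","properties":{"series":{"type":"array"},"squeeze":{"type":"number"}},"required":["series"]}

```bash
mkdir -p pics
python3 - <<'E'
from rig import manip
import cv2,json,numpy as np
for n in ("scene","top"):
    cv2.imwrite(f"pics/{n}0.png",manip.get_image(n))
    c=manip.calibration(n); print(n,{k:np.round(v,4).tolist() for k,v in c.items()})
print({k:np.round(v,3).tolist() for k,v in manip.get_state().items()})
print(manip.calibration("wrist"))
E
```

```text
scene {'camera_matrix': [[408.7901, 0.0, 259.5664], [0.0, 408.7901, 194.7927], [0.0, 0.0, 1.0]], 'k1': -0.0823, 'world_to_cam': [[0.6898, 0.7238, 0.0193, -0.2835], [0.4472, -0.405, -0.7974, -0.1384], [-0.5694, 0.5587, -0.6031, 1.5319], [0.0, 0.0, 0.0, 1.0]]}
top {'camera_matrix': [[353.6606, 0.0, 255.6081], [0.0, 353.6606, 192.6959], [0.0, 0.0, 1.0]], 'k1': -0.0462, 'world_to_cam': [[-0.0251, -0.9996, -0.0084, 0.0138], [-0.9941, 0.0258, -0.1054, 0.4531], [0.1055, 0.0057, -0.9944, 1.1893], [0.0, 0.0, 0.0, 1.0]]}
{'time': 0.1, 'qpos': [1.02, 0.181, 1.608, -0.0, 1.354, -0.206], 'qvel': [-0.001, -0.002, -0.004, 0.002, 0.001, -0.001], 'tau': [0.0, -43.482, -34.27, 0.07, 0.034, -0.0], 'tool_pos': [0.194, 0.541, 0.252], 'tool_rot': [[-0.941, 0.338, -0.001], [0.338, 0.941, -0.001], [0.0, -0.002, -1.0]], 'contact_force': [-0.112, 0.363, 0.296], 'wrist_torque': [-0.017, -0.077, 0.028], 'finger_gap': 0.089}
{'camera_matrix': array([[338.10410424,   0.        , 258.31969538],
       [  0.        , 338.10410424, 192.96571121],
       [  0.        ,   0.        ,   1.        ]]), 'k1': -0.037323336082267435, 'hand_eye': array([[-2.53041998e-04, -9.54484751e-01, -2.98259613e-01,
         7.73842895e-02],
       [ 9.99999363e-01, -5.69478505e-04,  9.74039727e-04,
        -4.19948259e-04],
       [-1.09955850e-03, -2.98259177e-01,  9.54484287e-01,
        -1.30173765e-01],
       [ 0.00000000e+00,  0.00000000e+00,  0.00000000e+00,
         1.00000000e+00]])}
```

View pics/top0.png

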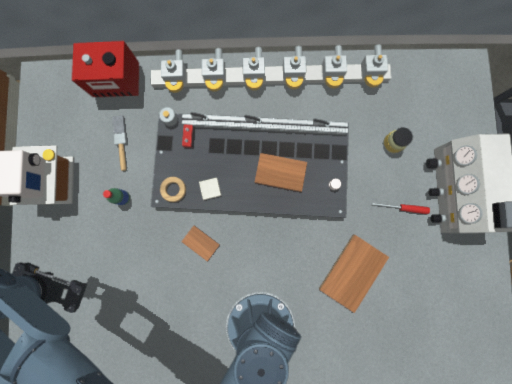

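View pics/scene0.png

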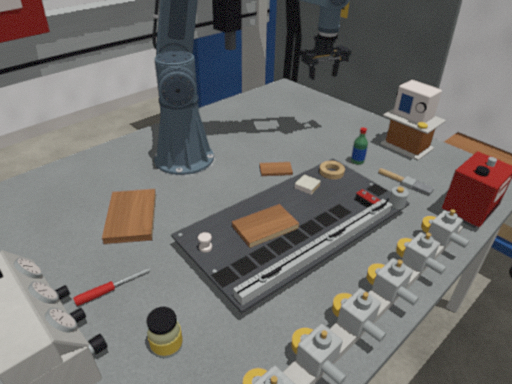

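The top view shows three brown panels. The small one is at (200,243), the middle one at (281,172) on the infeed plate, and the large one at (354,273). The middle one fits because it is middle-sized and lies on the infeed. The fence runs along row ~122, the red stop is at (188,135), the coupon at (209,188), the coil at (173,189) and the roller at (336,184). I'll confirm in an enlarged crop and measure.

```bash
cat > h.py <<'E'
from rig import manip
import cv2,numpy as np
def rays(n,px,st=None):
    c=manip.calibration(n);K=c["camera_matrix"];k=c["k1"]
    px=np.array(px,float).reshape(-1,2)
    s=cv2.undistortPoints(px.reshape(-1,1,2),K,np.array([k,0,0,0.])).reshape(-1,2)
    d=np.c_[s,np.ones(len(s))]
    if n=="wrist":
        T=np.eye(4);T[:3,:3]=st["tool_rot"];T[:3,3]=st["tool_pos"];M=T@c["hand_eye"]
    else: M=np.linalg.inv(c["world_to_cam"])
    return M[:3,3],d@M[:3,:3].T
def onz(n,px,z,st=None):
    o,d=rays(n,px,st); return o+d*((z-o[2])/d[:,2])[:,None]
def brown(im):
    h=cv2.cvtColor(im,cv2.COLOR_BGR2HSV)
    return cv2.inRange(h,(4,90,50),(18,255,255))
def proj(n,P,st=None):
    c=manip.calibration(n);K=c["camera_matrix"];P=np.array(P,float).reshape(-1,3)
    if n=="wrist":
        T=np.eye(4);T[:3,:3]=st["tool_rot"];T[:3,3]=st["tool_pos"];W=np.linalg.inv(T@c["hand_eye"])
    else: W=c["world_to_cam"]
    q=cv2.projectPoints(P,cv2.Rodrigues(W[:3,:3])[0],W[:3,3],K,np.array([c["k1"],0,0,0.]))[0]
    return q.reshape(-1,2)
E
python3 - <<'E'
import sys;sys.path.insert(0,'.')
from h import *
im=cv2.imread("pics/top0.png")
cv2.imwrite("pics/crop0.png",cv2.resize(im[95:225,145:355],None,fx=3.8,fy=3.8,interpolation=cv2.INTER_CUBIC))
m=brown(im)
for c in cv2.findContours(m,0,2)[0]:
    if cv2.contourArea(c)>300:
        r=cv2.minAreaRect(c);b=cv2.boxPoints(r);print(np.round(r[0]),np.round(r[1],1),np.round(r[2],1))
        if 230<r[0][0]<320: 
            P=onz("top",b,.063);print(np.round(b,1).tolist(),np.round(P,4).tolist(),"c",P.mean(0))
E
```

```text
[354. 273.] [41.8 65.9] 32.4
[200. 243.] [32.  20.2] 36.9
[ 62. 178.] [11. 44.] 0.0
[281. 172.] [48.  30.6] 11.3
[[254.0, 182.1999969482422], [260.0, 152.1999969482422], [307.1000061035156, 161.60000610351562], [301.1000061035156, 191.60000610351562]] [[0.4845, 0.0066, 0.063], [0.5857, -0.016, 0.063], [0.5494, -0.173, 0.063], [0.4489, -0.149, 0.063]] c [ 0.51714869 -0.08285255  0.063     ]
[  4. 110.] [ 8. 79.] 0.0
```

View pics/crop0.png

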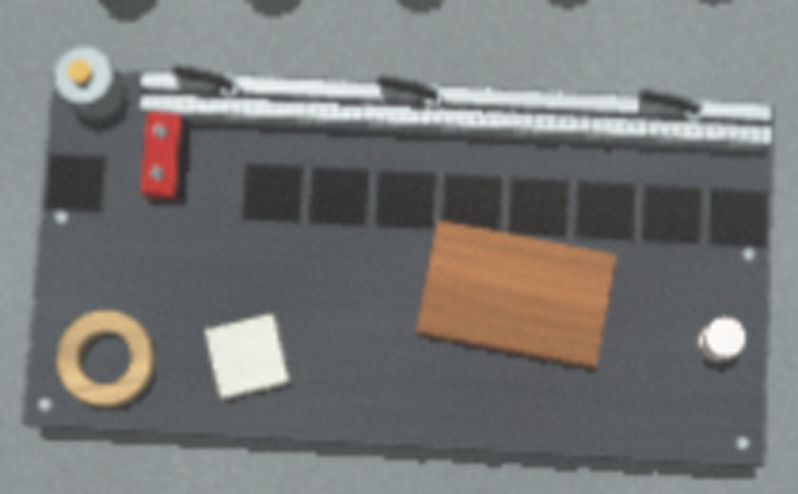

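The crop shows the middle panel on the plate, with crop corners at about (437,222), (615,255), (597,366) and (416,333). The others of its kind lie on the bench, so this is the target. Next I fit the table frame from the plate edges.

Run:
```python
import sys;sys.path.insert(0,'.')
from h import *
f=lambda p:(np.array(p,float)+.5)/3.8-.5+[145,95]
pts=[((25,425),.045,"plate NL"),((765,465),.045,"plate NR"),((770,105),.075,"fence back R"),((142,72),.075,"fence back L"),((142,108),.075,"fence face top L?"),((770,142),.075,"fence face R?"),((770,142),.045,"fence base R?"),((178,197),.071,"stop near corner right top"),((143,194),.071,"stop near left"),((178,115),.071,"stop far right")]
for p,z,s in pts:
    print(s,np.round(onz("top",f(p),z)[0],4))
nl=onz("top",f((25,425)),.045)[0];nr=onz("top",f((765,465)),.045)[0]
v=(nl-nr)[:2];print("len",np.linalg.norm(v)); yaw=np.arctan2(-v[0],v[1]);print("yaw",yaw)
R=np.array([[np.cos(yaw),-np.sin(yaw)],[np.sin(yaw),np.cos(yaw)]])
o=((nl+nr)/2)[:2]+R@[.16,0];print("origin",o)
for p,z,s in pts: print(s,np.round(R.T@(onz("top",f(p),z)[0][:2]-o)*1000))
P=[]
for q in ([437,222],[615,255],[597,366],[416,333]): P.append(R.T@(onz("top",f(q),.063)[0][:2]-o)*1000)
P=np.round(P,1);print(P.tolist(),P.mean(0))
# predicted features for a check
q=[[.125,-.32,.03],[.125,.24,.03],[.125,-.32,0],[.125,.2,0],[.053,.2,.026],[.125,.2,.026],[-.16,.33,0],[-.16,-.33,0],[.17,-.33,0],[.17,.33,0]]
W=[[*(o+R@a[:2]),.045+a[2]] for a in q]
for n in ("top","scene"):
    im=cv2.resize(cv2.imread(f"pics/{n}0.png"),None,fx=3,fy=3,interpolation=cv2.INTER_CUBIC)
    for u in proj(n,W): cv2.circle(im,tuple(int(v) for v in (u+.5)*3-.5),4,(0,255,0),1)
    im=im[270:690,420:1080] if n=="top" else im[450:930,480:1260]
    cv2.imwrite(f"pics/chk_{n}.png",im)
```

```text
plate NL [0.4135 0.356  0.045 ]
plate NR [ 0.3614 -0.2984  0.045 ]
fence back R [ 0.6783 -0.3124  0.075 ]
fence back L [0.7238 0.2444 0.075 ]
fence face top L? [0.6907 0.2444 0.075 ]
fence face R? [ 0.6446 -0.3105  0.075 ]
fence base R? [ 0.6529 -0.3185  0.045 ]
stop near corner right top [0.6099 0.2133 0.071 ]
stop near left [0.6135 0.2443 0.071 ]
stop far right [0.6845 0.213  0.071 ]
len 0.6564345701432466
yaw -0.07942510098363487
origin [0.54694249 0.01611285]
plate NL [-160.  328.]
plate NR [-160. -328.]
fence back R [ 157. -317.]
fence back L [158. 242.]
fence face top L? [125. 239.]
fence face R? [ 123. -318.]
fence base R? [ 132. -325.]
stop near corner right top [ 47. 202.]
stop near left [ 48. 233.]
stop far right [122. 207.]
[[38.2, -28.0], [17.0, -186.3], [-82.3, -174.4], [-61.7, -14.9]] [ -22.2 -100.9]
```

View pics/chk_top.png

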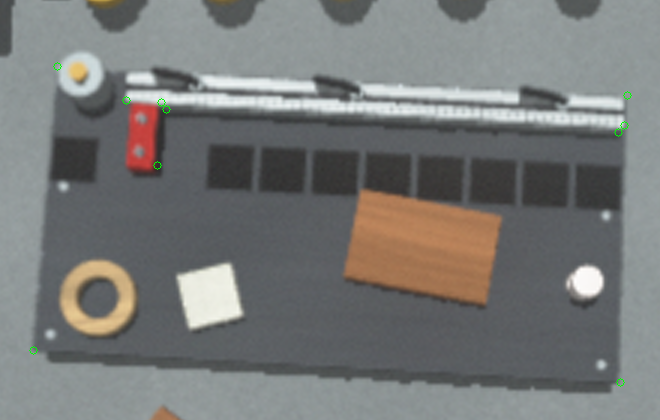

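View pics/chk_scene.png

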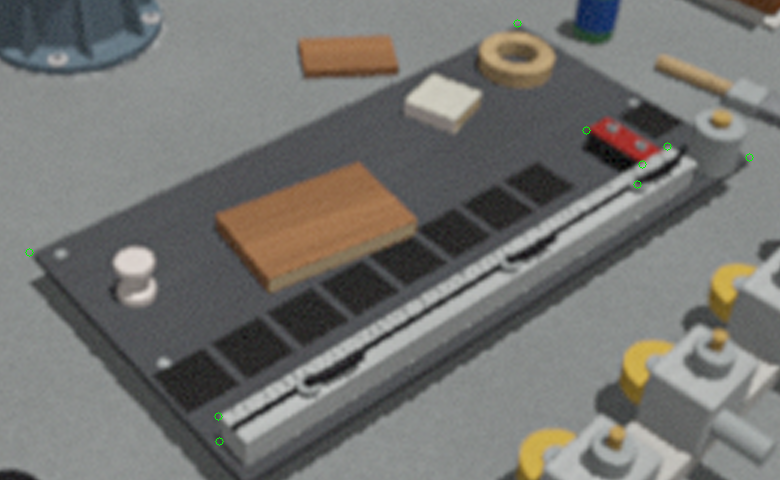

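The overlay agrees with the plate corners, fence ends and buffer to within a few mm. Plan:
1. Push the near long side with both fingers spread, squaring the panel against the fence.
2. Push its right end with both fingers, sliding it along the fence to the stop.

```bash
cat >> h.py <<'E'
YAW=-.0794;O=np.array([.547,.0161]);RT=np.array([[np.cos(YAW),-np.sin(YAW)],[np.sin(YAW),np.cos(YAW)]])
def go(x,y,z,ang):
    """target in table frame mm, TCP z mm world, tool-y angle in table frame deg -> tool shift cm, turn deg"""
    s=manip.get_state();R=np.array(s["tool_rot"]);p=np.array(s["tool_pos"])
    t=np.r_[O+RT@[x/1e3,y/1e3],z/1e3]
    a=np.degrees(np.arctan2(R[1,1],R[0,1]));turn=-((ang+np.degrees(YAW)-a+180)%360-180)
    print("now table",np.round(RT.T@(p[:2]-O)*1e3,1),"z",round(p[2]*1e3,1),"ang",round(a-np.degrees(YAW),1),"F",np.round(s["contact_force"],1),"t",s["time"],"gap",round(s["finger_gap"],3))
    print("tool shift cm",np.round(R.T@(t-p)*100,2),"turn",round(turn,1))
E
python3 -c "
from h import *
go(-115,-101,252,90)"
```

```text
now table [-393.4  495. ] z 251.9 ang 74.8 F [-0.1  0.4  0.3] t 0.1 gap 0.089
tool shift cm [-42.5  -50.21   0.06] turn -15.2
```

Request:
move_arm(series=[[[-3.5,-4.2,0],0,100],[[-3.5,-4.2,0],0,100],[[-3.5,-4.2,0],0,100],[[-3.5,-4.2,0],0,100],[[-3.5,-4.2,0],0,100],[[-3.5,-4.2,0],0,100],[[-3.5,-4.2,0],0,100],[[-3.5,-4.2,0],0,100]])

```text
time: 1.1
tool_pos: [0.346, 0.1204, 0.25]
tool_rot: [[-0.944, 0.33, -0.001], [0.33, 0.944, -0.004], [-0.0, -0.004, -1.0]]
contact_force: [1.1, -1.1, -1.2]
finger_gap: 0.0883
```

```bash
python3 -c "
from h import *
go(-115,-101,252,90)"
```

```text
now table [-208.6   88. ] z 250.0 ang 75.3 F [ 1.1 -1.1 -1.2] t 1.1 gap 0.088
tool shift cm [-13.85 -15.91  -0.14] turn -14.7
```

Request:
move_arm(series=[[[-2.5,-2.9,1.0],0,100],[[-2.5,-2.9,1.5],0,100],[[-2.5,-2.9,1.5],0,100],[[-2.5,-2.9,1.5],0,100],[[-2.5,-2.9,1.5],0,100],[[0,0,1.5],-7,100],[[0,0,1.0],-7,100],[[0,0,0],0,100]])

```text
time: 2.1
tool_pos: [0.417, -0.0685, 0.152]
tool_rot: [[-0.995, 0.095, -0.001], [0.095, 0.995, -0.003], [0.0, -0.003, -1.0]]
contact_force: [-0.7, 0.3, -0.2]
finger_gap: 0.0883
```

```bash
python3 -c "
from h import *
st=manip.get_state()
cv2.imwrite('pics/w1.png',manip.get_image('wrist'))
go(-115,-101,65,90)"
```

```text
now table [-122.6  -94.6] z 152.5 ang 89.1 F [ 0.2  0.3 -0.2] t 2.15 gap 0.088
tool shift cm [-0.77 -0.6   8.75] turn -0.9
```

View pics/w1.png

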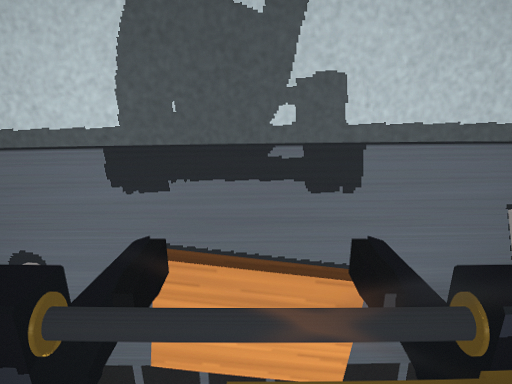

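The wrist view shows the panel's near edge at rows ~245-268, between the fingertips and beyond them. I'll descend behind it.

Request:
move_arm(series=[[[0,0,1.5],0,100],[[0,-0.3,1.5],-0.9,100],[[0,-0.3,1.5],0,100],[[0,0,1.5],0,100],[[0,0,1.2],0,100],[[0,0,0.9],0,100],[[0,0,0.4],0,100],[[0,0,0],0,100]])

```text
time: 3.15
tool_pos: [0.4175, -0.0739, 0.0636]
tool_rot: [[-0.996, 0.086, 0.003], [0.086, 0.996, -0.004], [-0.003, -0.004, -1.0]]
contact_force: [-0.0, 0.0, 0.3]
finger_gap: 0.0885
```

```bash
python3 -c "
from h import *
go(10,-101,65,90)"
```

```text
now table [-122. -100.] z 63.6 ang 89.6 F [-0.   0.   0.3] t 3.15 gap 0.089
tool shift cm [-1.32e+01 -1.00e-02 -1.00e-01] turn -0.4
```

Request:
move_arm(series=[[[-1.2,0,0],0,100],[[-1.2,0,0],-0.4,100],[[-1.2,0,0],0,100],[[-1.2,0,0],0,100],[[-1.2,0,0],0,100],[[-1.2,0,0],0,100],[[-1.2,0,0],0,100],[[-1.2,0,0],0,100]])

```text
time: 4.15
tool_pos: [0.5202, -0.0824, 0.0649]
tool_rot: [[-0.997, 0.079, 0.003], [0.079, 0.997, -0.005], [-0.004, -0.005, -1.0]]
contact_force: [-2.6, 0.1, 1.5]
finger_gap: 0.0883
```

```bash
python3 -c "
from h import *
go(10,-101,64,90)
im=manip.get_image('top');cv2.imwrite('pics/t2.png',cv2.resize(im[95:225,145:355],None,fx=3.8,fy=3.8,interpolation=cv2.INTER_CUBIC))"
```

```text
now table [ -18.9 -100.3] z 64.9 ang 90.0 F [-2.6  0.1  1.5] t 4.15 gap 0.088
tool shift cm [-2.89 -0.07  0.1 ] turn 0.0
```

View pics/t2.png

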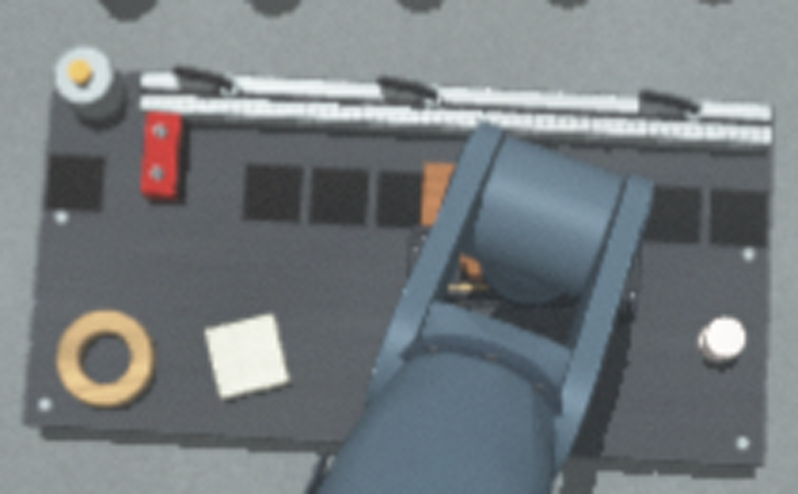

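The panel's left end (crop x~420, far edge y~163) is now square to the table, about 30 mm from the fence. I'll carry on slowly.

Request:
move_arm(series=[[[-0.6,0,0],0,100],[[-0.6,0,0],0,100],[[-0.5,0,0],0,100],[[-0.5,0,0],0,100],[[-0.4,0,0],0,100],[[-0.3,0,0],0,100],[[-0.3,0,0],0,100],[[0,0,0],0,100]])

```text
time: 5.2
tool_pos: [0.5523, -0.0849, 0.0647]
tool_rot: [[-0.997, 0.079, -0.003], [0.079, 0.997, -0.004], [0.003, -0.004, -1.0]]
contact_force: [0.3, 0.5, 0.1]
finger_gap: 0.088
```

```bash
python3 -c "
from h import *
go(16,-101,64,90)"
```

```text
now table [  13.3 -100.3] z 64.7 ang 90.0 F [0.3 0.5 0.1] t 5.2 gap 0.088
tool shift cm [-0.27 -0.07  0.07] turn 0.0
```

Request:
move_arm(series=[[[-0.2,0,0],0,100],[[-0.2,0,0],0,100],[[-0.2,0,0],0,100],[[-0.2,0,0],0,100],[[-0.2,0,0],0,100],[[-0.2,0,0],0,100],[[-0.1,0,0],0,100],[[0,0,0],0,100]])

```text
time: 6.2
tool_pos: [0.5525, -0.0847, 0.0635]
tool_rot: [[-0.996, 0.08, -0.035], [0.08, 0.997, 0.001], [0.035, -0.002, -0.999]]
contact_force: [-2.5, 0.1, 0.4]
finger_gap: 0.0881
```

```bash
python3 -c "
from h import *
go(16,-101,64,90)"
```

```text
now table [  13.5 -100. ] z 63.5 ang 90.0 F [-2.5  0.1  0.4] t 6.2 gap 0.088
tool shift cm [-0.25 -0.1  -0.06] turn -0.0
```

The TCP stalled at x=13.5 mm and the tool leaned slightly, so the panel is against the fence. Backing off and rising.

Request:
move_arm(series=[[[1.0,0,0],0,100],[[1.5,0,0],0,100],[[1.0,0,-1.0],0,80],[[0,0,-2.0],0,60],[[0,0,-3.0],0,60],[[0,0,-3.0],0,60],[[0,0,-2.0],0,60],[[0,0,0],0,60]])

```text
time: 7.2
tool_pos: [0.5208, -0.0821, 0.1819]
tool_rot: [[-0.996, 0.08, -0.025], [0.08, 0.997, -0.002], [0.025, -0.004, -1.0]]
contact_force: [0.4, -0.3, -0.7]
finger_gap: 0.0526
```

```bash
python3 -c "
from h import *
go(75,-215,170,0);print(np.round(manip.get_state()['tool_rot'],3))"
```

```text
now table [ -18.3 -100. ] z 181.9 ang 90.0 F [ 0.4 -0.3 -0.7] t 7.2 gap 0.053
tool shift cm [ -9.37 -11.49   1.  ] turn 90.0
[[-0.996  0.08  -0.025]
 [ 0.08   0.997 -0.002]
 [ 0.025 -0.004 -1.   ]]
```

Request:
move_arm(series=[[[-3.1,-3.8,0],0,60],[[-3.1,-3.8,0],0,60],[[-3.1,-3.8,0],0,60],[[0,0,0],10,60],[[0,0,0],10,60],[[0,0,0],10,60],[[0,0,0],10,60],[[0,0,0],10,60]])

```text
time: 8.2
tool_pos: [0.6028, -0.2054, 0.1711]
tool_rot: [[-0.557, 0.83, -0.032], [0.83, 0.557, 0.003], [0.02, -0.025, -0.999]]
contact_force: [-0.8, -0.6, -0.5]
finger_gap: 0.0532
```

Request:
move_arm(series=[[[0,0,0],10,60],[[0,0,0],10,60],[[0,0,0],10,60],[[0,0,0],10,60],[[0,0,0],5,60],[[0,0,0],0,60],[[0,0,0],0,60],[[0,0,0],0,60]])

```text
time: 9.2
tool_pos: [0.5987, -0.2036, 0.1627]
tool_rot: [[0.217, 0.975, -0.04], [0.976, -0.217, 0.008], [-0.001, -0.041, -0.999]]
contact_force: [-0.3, 0.5, 0.7]
finger_gap: 0.053
```

Run:
```python
from h import *
go(72,-215,65,0);st=manip.get_state();print(np.round(st['tool_rot'],3))
cv2.imwrite('pics/w3.png',manip.get_image('wrist'))
im=manip.get_image('top');cv2.imwrite('pics/t3.png',cv2.resize(im[95:225,145:355],None,fx=3.8,fy=3.8,interpolation=cv2.INTER_CUBIC))
```

```text
now table [  68.9 -214.9] z 162.7 ang -8.0 F [-0.3  0.5  0.7] t 9.2 gap 0.053
tool shift cm [0.04 0.7  9.75] turn -8.0
[[ 0.217  0.975 -0.04 ]
 [ 0.976 -0.217  0.008]
 [-0.001 -0.041 -0.999]]
```

View pics/w3.png

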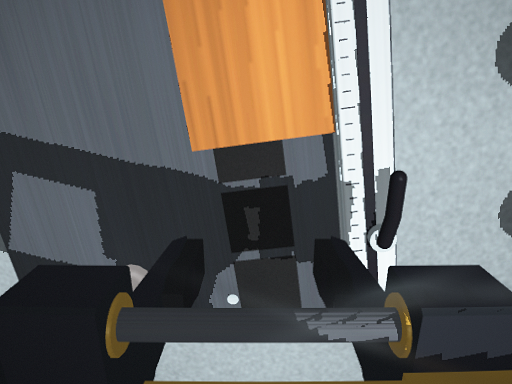

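View pics/t3.png

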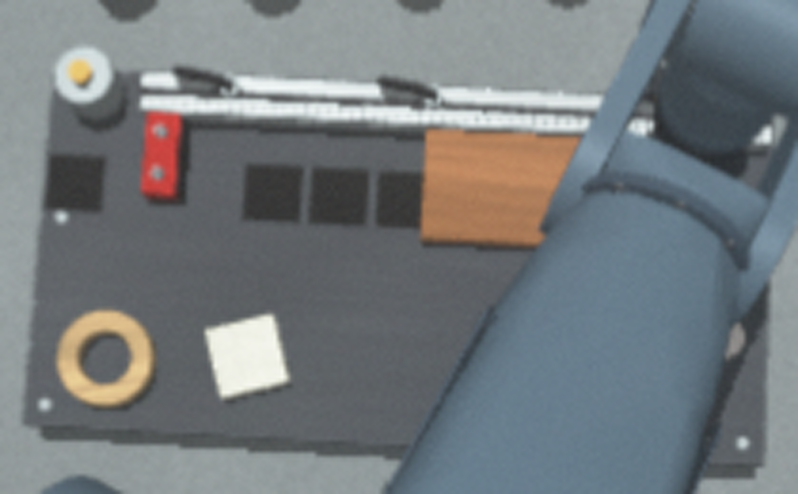

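The top view shows the panel flat along the fence (crop far edge y~130, left end x~422). In the wrist view its right end is at rows 135-150, clear of the fingers. Straighten up and descend.

Request:
move_arm(series=[[[0,0,0],-8,60],[[0,0,1.5],0,60],[[0,0.2,1.7],0,60],[[0,0.2,1.7],0,60],[[0,0.1,1.7],0,60],[[0,0.1,1.0],0,60],[[0,0,0],0,60],[[0,0,0],0,60]])

```text
time: 10.3
tool_pos: [0.601, -0.203, 0.0793]
tool_rot: [[0.082, 0.996, -0.042], [0.997, -0.082, 0.009], [0.006, -0.043, -0.999]]
contact_force: [-0.1, -0.3, 0.2]
finger_gap: 0.053
```

Run:
```python
from h import *
go(73,-215,65,0);st=manip.get_state();print(np.round(st['tool_rot'],3))
```

```text
now table [  71.2 -214.1] z 79.3 ang -0.1 F [-0.1 -0.3  0.2] t 10.3 gap 0.053
tool shift cm [-0.1   0.24  1.42] turn -0.1
[[ 0.082  0.996 -0.042]
 [ 0.997 -0.082  0.009]
 [ 0.006 -0.043 -0.999]]
```

Request:
move_arm(series=[[[0,0.1,0.8],0,60],[[0,0.1,0.5],0,60],[[0,0,0],0,60],[[1.0,0,0],0,60],[[1.2,0,0],0,60],[[1.2,0,0],0,60],[[1.2,0,0],0,60],[[1.2,0,0],0,60]])

```text
time: 11.3
tool_pos: [0.6086, -0.1421, 0.0676]
tool_rot: [[0.082, 0.996, -0.039], [0.997, -0.082, 0.007], [0.004, -0.04, -0.999]]
contact_force: [0.7, -1.3, -1.4]
finger_gap: 0.0528
```

Request:
move_arm(series=[[[1.5,0,0],0,60],[[1.5,0,0],0,60],[[1.5,0,0],0,60],[[1.5,0,0],0,60],[[1.5,0,0],0,60],[[1.5,0,0],0,60],[[1.0,0,0],0,60],[[0,0,0],0,60]])

```text
time: 12.3
tool_pos: [0.6174, -0.0335, 0.0681]
tool_rot: [[0.08, 0.996, -0.039], [0.997, -0.08, 0.008], [0.004, -0.04, -0.999]]
contact_force: [-0.5, 0.0, -0.5]
finger_gap: 0.0533
```

Run:
```python
from h import *
go(73,28,65,0);st=manip.get_state();print(np.round(st['tool_rot'],3))
cv2.imwrite('pics/w4.png',manip.get_image('wrist'))
im=manip.get_image('top');cv2.imwrite('pics/t4.png',cv2.resize(im[95:225,145:355],None,fx=3.8,fy=3.8,interpolation=cv2.INTER_CUBIC))
```

```text
now table [ 74.1 -43.9] z 68.1 ang -0.0 F [-0.5  0.  -0.5] t 12.3 gap 0.053
tool shift cm [ 7.19 -0.1   0.35] turn -0.0
[[ 0.08   0.996 -0.039]
 [ 0.997 -0.08   0.008]
 [ 0.004 -0.04  -0.999]]
```

View pics/w4.png

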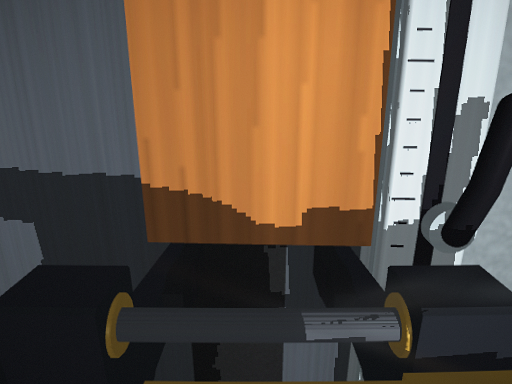

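View pics/t4.png

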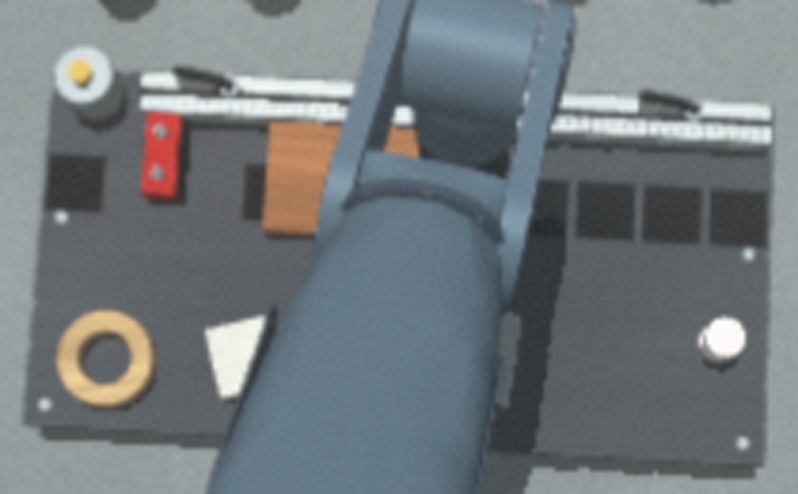

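The panel has slid along the fence. Its left end is at crop x~265 and the buffer at ~182, so about 72 mm remain.

Request:
move_arm(series=[[[1.2,0,0.1],0,60],[[1.2,0,0.1],0,60],[[1.2,0,0],0,60],[[1.2,0,0],0,60],[[0.9,0,0],0,60],[[0.6,0,0],0,60],[[0.3,0,0],0,60],[[0,0,0],0,60]])

```text
time: 13.4
tool_pos: [0.6233, 0.035, 0.0666]
tool_rot: [[0.082, 0.996, -0.039], [0.997, -0.082, 0.007], [0.003, -0.039, -0.999]]
contact_force: [0.6, -0.2, -0.3]
finger_gap: 0.0533
```

Request:
move_arm(series=[[[0.2,0,0],0,60],[[0.2,0,0],0,60],[[0.2,0,0],0,60],[[0.2,0,0],0,60],[[0.2,0,0],0,60],[[0.2,0,0],0,60],[[0.2,0,0],0,60],[[0,0,0],0,60]])

```text
time: 14.4
tool_pos: [0.6243, 0.0423, 0.0667]
tool_rot: [[0.083, 0.996, -0.04], [0.997, -0.083, -0.003], [-0.007, -0.04, -0.999]]
contact_force: [1.2, -0.6, 0.6]
finger_gap: 0.0531
```

Run:
```python
from h import *
go(73,28,65,0)
im=manip.get_image('top');cv2.imwrite('pics/t5.png',cv2.resize(im[100:160,160:290],None,fx=6,fy=6,interpolation=cv2.INTER_CUBIC))
```

```text
now table [74.9 32.3] z 66.7 ang -0.2 F [ 1.2 -0.6  0.6] t 14.4 gap 0.053
tool shift cm [-0.43 -0.18  0.18] turn -0.2
```

View pics/t5.png

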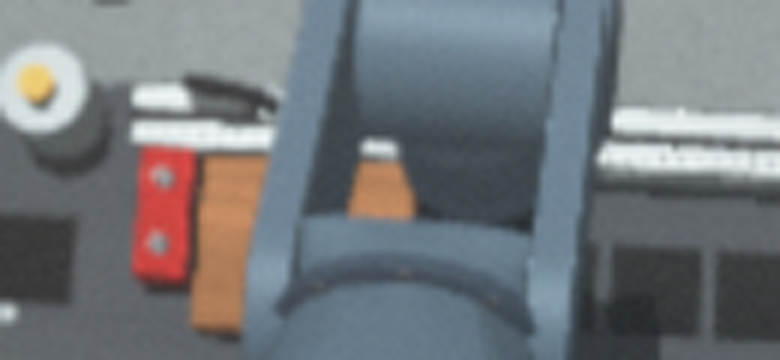

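The panel end is at crop x~200 and the red block's edge at ~193, with the black buffer between. I'll press again to confirm contact.

Request:
move_arm(series=[[[0.3,0,0],0,60],[[0.3,0,0],0,60],[[0.3,0,0],0,60],[[0.3,0,0],0,60],[[0.3,0,0],0,60],[[0.3,0,0],0,60],[[0.3,0,0],0,60],[[0.3,0,0],0,60]])

```text
time: 15.45
tool_pos: [0.6244, 0.043, 0.0669]
tool_rot: [[0.082, 0.995, -0.049], [0.996, -0.084, -0.041], [-0.045, -0.045, -0.998]]
contact_force: [-2.8, -13.6, 1.2]
finger_gap: 0.053
```

Run:
```python
from h import *
go(73,28,65,0);print(np.round(manip.get_state()['tool_rot'],3))
```

```text
now table [75. 33.] z 66.9 ang -0.3 F [ -2.8 -13.6   1.2] t 15.45 gap 0.053
tool shift cm [-0.49 -0.19  0.22] turn -0.3
[[ 0.082  0.995 -0.049]
 [ 0.996 -0.084 -0.041]
 [-0.045 -0.045 -0.998]]
```

The arm stalled with 13.6 N against the stop. Retreating to check with the cameras.

Request:
move_arm(series=[[[-1.2,0,0],0,60],[[-2.0,0,0],0,60],[[-1.5,0,-1],0,60],[[0,0,-2.5],0,60],[[0,0,-4],0,60],[[0,0,-5],0,60],[[-5,-5,-3],0,60],[[-5,-5,0],0,60]])

```text
time: 16.45
tool_pos: [0.5362, -0.0805, 0.2327]
tool_rot: [[0.08, 0.996, -0.045], [0.996, -0.082, -0.039], [-0.043, -0.041, -0.998]]
contact_force: [0.0, -0.2, 0.7]
finger_gap: 0.0526
```

Request:
move_arm(series=[[[-5,-5,0],0,60],[[-5,-4,0],0,60],[[-4,-2,0],0,60],[[-3,0,0],0,60],[[0,0,0],0,60],[[0,0,0],0,60],[[0,0,0],0,60],[[0,0,0],0,60]])

```text
time: 17.45
tool_pos: [0.4158, -0.2384, 0.2501]
tool_rot: [[0.084, 0.996, -0.035], [0.995, -0.086, -0.043], [-0.046, -0.031, -0.998]]
contact_force: [-0.3, 0.7, -0.5]
finger_gap: 0.053
```

Run:
```python
from h import *
go(13,110,150,90)
im=manip.get_image('top');cv2.imwrite('pics/t6r.png',im);cv2.imwrite('pics/t6.png',cv2.resize(im[100:210,150:270],None,fx=5,fy=5,interpolation=cv2.INTER_CUBIC))
im=manip.get_image('scene');cv2.imwrite('pics/s6.png',cv2.resize(im[150:270,270:420],None,fx=5,fy=5,interpolation=cv2.INTER_CUBIC))
```

```text
now table [-110.6 -264.1] z 250.1 ang -0.4 F [-0.3  0.7 -0.5] t 17.45 gap 0.053
tool shift cm [37.9  12.42  7.89] turn -90.4
```

View pics/t6.png

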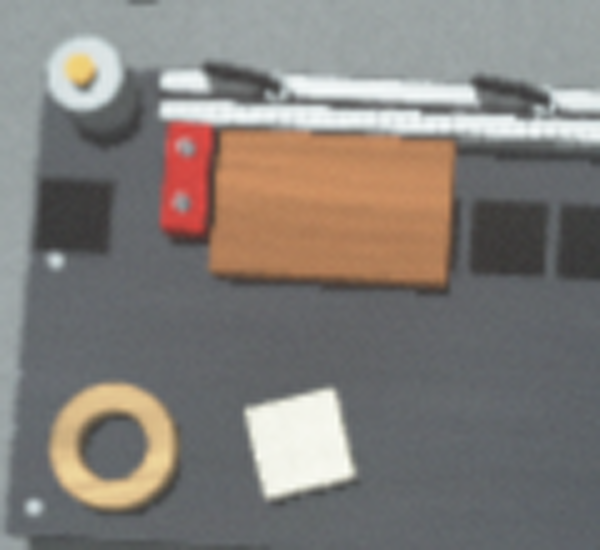

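View pics/s6.png

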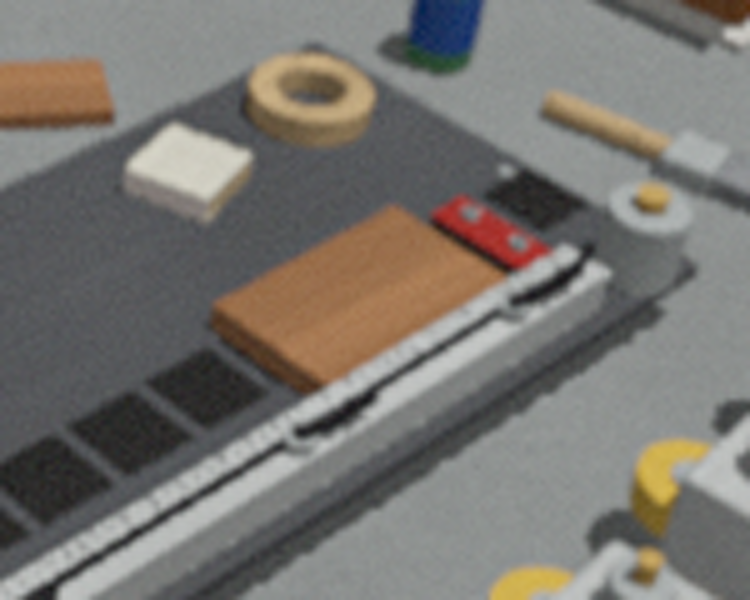

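Run:
```python
from h import *
for f in ("pics/top0.png","pics/t6r.png"):
    im=cv2.imread(f)
    big=cv2.resize(im,None,fx=6,fy=6,interpolation=cv2.INTER_CUBIC)
    m=brown(big)
    m[:, :6*215 if 'top0' in f else 6*192]=0
    m[6*205:]=0; m[:600]=0
    c=max(cv2.findContours(m,0,1)[0],key=cv2.contourArea)
    r=cv2.minAreaRect(c);b=(cv2.boxPoints(r)+.5)/6-.5
    q=onz("top",b,.063)[:,:2];P=(q-O)@RT*1e3
    print(f,np.round(P,1).tolist(),"centre",np.round(P.mean(0),1))
    for i in range(4):
        d=P[(i+1)%4]-P[i];print("  edge len",round(np.linalg.norm(d),1),"dir deg",round(np.degrees(np.arctan2(d[1],d[0])),2))
    # fence: bright strip's lower boundary
    g=cv2.cvtColor(big,cv2.COLOR_BGR2GRAY)
    pts=[]
    for x in (200,215,230,245,300,320,335):
        col=g[6*100:6*140,x*6].astype(int); i=np.where(col>150)[0]
        pts.append([x,(i.max()+600+.5)/6-.5])
    F=(onz("top",pts,.075)[:,:2]-O)@RT*1e3;print("  fence lower bright edge",np.round(F,1).tolist())
```

```text
pics/top0.png [[-62.1, -14.3], [42.1, -28.7], [18.7, -189.0], [-84.9, -173.1]] centre [ -21.6 -101.3]
  edge len 105.2 dir deg -7.9
  edge len 162.0 dir deg -98.28
  edge len 104.9 dir deg 171.26
  edge len 160.5 dir deg 81.84
  fence lower bright edge [[123.3, 177.7], [122.9, 126.9], [122.0, 76.2], [122.9, 25.7], [124.5, -159.0], [122.4, -226.2], [123.5, -276.6]]
pics/t6r.png [[20.7, 203.7], [123.1, 206.4], [122.8, 39.9], [20.7, 38.8]] centre [ 71.8 122.2]
  edge len 102.4 dir deg 1.5
  edge len 166.6 dir deg -90.13
  edge len 102.1 dir deg -179.44
  edge len 164.9 dir deg 90.0
  fence lower bright edge [[78.5, 174.4], [74.2, 123.5], [76.8, 73.3], [122.3, 25.7], [123.4, -159.0], [122.4, -226.2], [122.9, -276.6]]
```

By vision the panel is parallel to the fence (0.1°) and touches the stop. The fence gap reads 0-3 mm, which is within measuring error. I'll press the near side once more towards the fence to be sure.

Request:
move_arm(series=[[[5,1.5,0],0,70],[[5.5,1.5,0],0,80],[[5.5,1.5,0.5],0,100],[[5.5,1.5,0.5],0,100],[[5.5,1.5,0.5],0,100],[[5.5,1.5,0.5],0,100],[[4.5,1.5,0.5],0,100],[[0,0,0],-10,100]])

```text
time: 18.55
tool_pos: [0.5553, 0.1332, 0.2031]
tool_rot: [[-0.095, 0.995, -0.033], [0.995, 0.093, -0.045], [-0.042, -0.037, -0.998]]
contact_force: [-0.2, -0.9, 0.2]
finger_gap: 0.0881
```

Request:
move_arm(series=[[[0,0,0],-10.5,100],[[0,0,0],-10.5,100],[[0,0,0],-10.5,100],[[0,0,0],-10.5,100],[[0,0,0],-10.5,100],[[0,0,0],-10.5,100],[[0,0,0],-10.5,100],[[0,0,0],-6,100]])

```text
time: 19.55
tool_pos: [0.5534, 0.1388, 0.2003]
tool_rot: [[-0.998, 0.054, -0.037], [0.056, 0.997, -0.045], [0.035, -0.047, -0.998]]
contact_force: [-0.7, -0.1, -0.8]
finger_gap: 0.0879
```

Run:
```python
from h import *
go(-3,115,66,90);print(np.round(manip.get_state()['tool_rot'],3))
print((onz("top",[[217,177.6],[199,181]],.063)[:,:2]-O)@RT*1e3)
```

```text
now table [ -3.4 122.8] z 200.3 ang 91.4 F [-0.7 -0.1 -0.8] t 19.55 gap 0.088
tool shift cm [-0.48 -0.15 13.45] turn 1.4
[[-0.998  0.054 -0.037]
 [ 0.056  0.997 -0.045]
 [ 0.035 -0.047 -0.998]]
[[-52.61803023 109.73945612]
 [-67.22987014 169.15838855]]
```

Request:
move_arm(series=[[[0,0,2],1.4,100],[[-0.1,0,2.2],0,100],[[-0.1,0,2.2],0,100],[[-0.1,0,2.2],0,100],[[-0.1,0,2.2],0,100],[[0,0,1.5],0,100],[[0,0,0.8],0,100],[[0,0,0],0,100]])

```text
time: 20.55
tool_pos: [0.5524, 0.1357, 0.0653]
tool_rot: [[-0.997, 0.073, -0.037], [0.074, 0.996, -0.045], [0.033, -0.048, -0.998]]
contact_force: [-0.5, -0.2, 0.7]
finger_gap: 0.0881
```

Run:
```python
from h import *
go(14,115,67,90);print(np.round(manip.get_state()['tool_rot'],3))
```

```text
now table [ -4.1 119.7] z 65.3 ang 90.4 F [-0.5 -0.2  0.7] t 20.55 gap 0.088
tool shift cm [-1.8  -0.49 -0.2 ] turn 0.4
[[-0.997  0.073 -0.037]
 [ 0.074  0.996 -0.045]
 [ 0.033 -0.048 -0.998]]
```

Request:
move_arm(series=[[[-0.5,0,-0.1],0.4,100],[[-0.5,0,-0.1],0,100],[[-0.3,0,0],0,100],[[-0.3,0,0],0,100],[[-0.3,0,0],0,100],[[-0.3,0,0],0,100],[[-0.3,0,0],0,100],[[-0.3,0,0],0,100]])

```text
time: 21.55
tool_pos: [0.571, 0.1348, 0.0681]
tool_rot: [[-0.995, 0.078, -0.063], [0.081, 0.996, -0.046], [0.059, -0.05, -0.997]]
contact_force: [-11.8, -0.1, 10.0]
finger_gap: 0.0884
```

Run:
```python
from h import *
go(14,115,67,90);print(np.round(manip.get_state()['tool_rot'],3))
```

```text
now table [ 14.5 120.3] z 68.1 ang 90.1 F [-11.8  -0.1  10. ] t 21.55 gap 0.088
tool shift cm [ 0.05 -0.52  0.14] turn 0.1
[[-0.995  0.078 -0.063]
 [ 0.081  0.996 -0.046]
 [ 0.059 -0.05  -0.997]]
```

It stalled at x≈14.5 mm with 11.8 N, as in the first fence push. Backing away and checking.

Request:
move_arm(series=[[[1.0,0,0],0,100],[[1.2,0,0],0,100],[[0,0,-1.5],0,100],[[0,0,-3],0,100],[[0,0,-4],0,100],[[0,0,-5],0,100],[[2,-6,-2],0,100],[[3,-5.5,0],0,100]])

```text
time: 22.55
tool_pos: [0.5033, 0.0372, 0.2423]
tool_rot: [[-0.996, 0.072, -0.052], [0.075, 0.996, -0.047], [0.049, -0.051, -0.998]]
contact_force: [-0.3, -0.8, -0.4]
finger_gap: 0.0878
```

Request:
move_arm(series=[[[2,-6,0],0,100],[[2,-6,0],0,100],[[0,-6,0],0,100],[[0,-6,0],0,100],[[0,-4,0],0,100],[[0,0,0],0,100],[[0,0,0],0,100],[[0,0,0],0,100]])

```text
time: 23.55
tool_pos: [0.4431, -0.2463, 0.2712]
tool_rot: [[-0.997, 0.076, -0.034], [0.078, 0.995, -0.058], [0.029, -0.06, -0.998]]
contact_force: [-0.6, 0.1, 0.2]
finger_gap: 0.0881
```

Run:
```python
from h import *
go(0,0,250,90)
im=manip.get_image('top');cv2.imwrite('pics/t7.png',cv2.resize(im[100:210,150:270],None,fx=5,fy=5,interpolation=cv2.INTER_CUBIC))
cv2.imwrite('pics/t7r.png',im)
im=manip.get_image('scene');cv2.imwrite('pics/s7.png',cv2.resize(im[150:270,270:420],None,fx=5,fy=5,interpolation=cv2.INTER_CUBIC))
big=cv2.resize(cv2.imread('pics/t7r.png'),None,fx=6,fy=6,interpolation=cv2.INTER_CUBIC)
m=brown(big);m[:,:6*192]=0;m[6*205:]=0;m[:600]=0
c=max(cv2.findContours(m,0,1)[0],key=cv2.contourArea);b=(cv2.boxPoints(cv2.minAreaRect(c))+.5)/6-.5
P=(onz("top",b,.063)[:,:2]-O)@RT*1e3;print(np.round(P,1).tolist(),P.mean(0))
```

```text
now table [ -82.8 -269.8] z 271.2 ang 90.2 F [-0.6  0.1  0.2] t 23.55 gap 0.088
tool shift cm [-8.37 27.04  0.24] turn 0.2
[[20.3, 203.6], [122.9, 206.6], [123.0, 40.0], [20.8, 38.7]] [ 71.75854365 122.21170675]
```

View pics/t7.png

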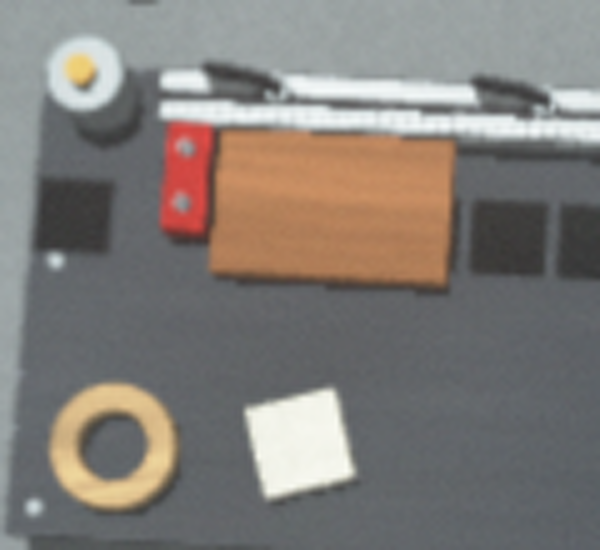

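View pics/s7.png

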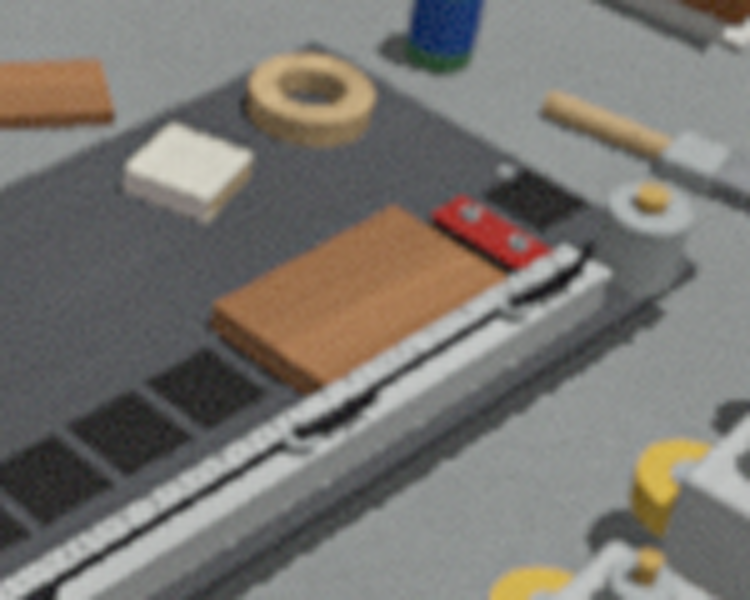

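The panel reads the same as before the press: far edge at crop (220,128)-(455,142), left end against the buffer at x~215. It was already flush, and the coupon and coil have not moved. Handing in.

```bash
python3 -c "
from rig import manip
print(manip.sign_off(),manip.get_state()['time'])"
```

```text
the job is handed in; nothing more can be done
the job is handed in; nothing more can be done
```

The panel is home: its raw edge lies along the aluminium fence and its left end is against the black buffer. I pushed it square to the fence with both fingers, slid it along from its right end to the stop, then pressed its near side once more. The job was handed in after about 24 s with the arm clear.

- **Contact:** the arm stalled at both surfaces, with about 14 N at the stop and 12 N at the fence. The last press did not move the panel.
- **Position:** the final top view shows it parallel to the fence within about 0.1°. Its centre measured at (72, 122) mm in the table frame, against a target of (75, 120) mm. The fence itself measures about 2 mm short of its stated place, so I put that difference down to calibration and edge blur.
- **Other things:** the coupon and coil had not moved in the last picture. I did not check the roller, jar, bottle, screwdriver and brush again one by one, but the arm came near none of them.
- **Tool lean:** the tool leaned 2 to 4° during the stalled pushes. In the last press the wrist also read about 10 N upward, which may be a fingertip rubbing the panel or the plate. The pictures show no sign of tipping.

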